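# Pack a tap kit box and close its lid

### The arm

A 6-joint arm with a two-finger parallel gripper is mounted at the origin on the work surface. World frame = base frame: x ahead of the robot, y to its left, z up, the work surface at z = 0. Lengths are in m, angles in rad, forces in N, time in s.
With the tool pointing down it reaches from about 0.225 to 0.875 m from the base axis. Payload 3.4 kg.
Tool frame: the origin (TCP) lies at the very end of the fingers, on their centre line; the grasp point (between the pads) lies 19 mm behind it; z points along the fingers, y is the line along which they close (so a half turn about z gives the same grasp; the last joint's range is limited). The gripper opens to 85 mm and grips with 20 to 120 N. Pads are 22 mm wide; open, the fingers measure 114 mm over their backs; the gripper's body (76 mm by 85 mm) begins 54 mm behind the grasp point. The pads swing forward as they close: fully open they stand 13 mm farther back than shut.
Start: joints at [-1.414, 0.276, 1.505, -0, 1.361, -0.121], TCP at [0.158, -0.553, 0.231] pointing down, gripper open.
Joint ranges: [-2.89, 2.89], [-0.75, 2.08], [0.22, 2.7], [-1.18, 4.32], [0.11, 2.71], [-2.7, 2.7]. Speed limits (rad/s): [2.57, 2.57, 3.14, 3.14, 3.14, 3.14].

### API

Orientations are given as a unit quaternion [w, x, y, z].
In Python, from rig import manip gives the robot as it stands. The module is installed in compiled form; this text tells all that it offers.
- The arm moves only by the tool play_rows, never from a script. Its argument "motion" is a list of rows, each a list of 5 numbers: the shift along the tool's x, y, z in units of 40 mm (1.0 is 40 mm), then the turn about the tool's z in units of 10 degrees (1.0 is 10 degrees), then the finger opening in mm, from 0 to 85.4. A call has 1 to 5 rows; each row is the pose to reach, as a shift and turn from the pose commanded when the call began, along the tool's axes at that moment; what a row does not reach only later rows make up. A row lasts 1/8 s, in which the tool goes at most 62.5 mm and 10.7 degrees, less where a joint would pass 70% of its speed; a pose out of reach is approached as far as the arm can. A call with a gripper value outside its range is refused whole. The fingers move at their own pace and stop on an object; "newtons" is the grip in N (left out, the last holds). Time passes only in rows, so rows that repeat a pose let the fingers close. It gives the time, the measured TCP pose, the force, the opening and the grip force at its end, in the units of the state.
- manip.get_state(): the state, without advancing time (a new reading comes with each control period).
- manip.get_image(name): name is "side" or "top" or "wrist"; returns a dict with "img" (480x640x3 uint8, red, green, blue), "range_z" (480x640 float32, m along the optical axis (not along the pixel's ray), 0 where there is no reading), "fx", "fy", "cx", "cy" (pixels), "D" ([k1, k2, p1, p2, k3] as OpenCV has them; the pictures are not rectified), "R" (3x3) and "t" (3): a world point X has camera coordinates R X + t. Camera axes: x right, y down, z forward; pixel columns grow to the right and rows downward; lengths in m; the calibration is good to about 2 mm. A picture is of the moment at which its call begins.
- manip.sign_off(): hands the job in; it is judged then, once.
The state is a dict: "clock": time; "qpos": joint angles; "qd": joint speeds; "effort": joint torques, N m; "position": TCP position; "ee_rot": TCP orientation; "contact_force": force on the tool from outside, world axes, zero at the start; "moment": the same for the moment, N m; "width": finger opening in m; "gripper_force": force on a finger pad.
Only numpy, scipy, OpenCV 4.12 (cv2) and the standard library are available. Lean on these libraries where they do the work, as an engineer would, in place of code of your own. Each camera call takes 0.05 s, during which the arm holds its last target. There are 200 camera calls.

### The job

Pack one tap kit: stand the short sleeve in the larger of the box's two short bays, the cartridge with the round flange in the smaller one, and lay the one-armed lever in the long bay, each flat on the box floor. Leave the tall sleeve, the square-flanged cartridge and the two-armed handle where they are on the bench. Then, with all three parts in, put the lid on so that it drops fully home and sits level, and let go.

Things in the scene. Friction and masses are not known exactly. Their poses are not given: they have to be found in the camera images.
- kit_box: Grey open box, fixed, 210 (x) x 162 (y) x 55 mm, walls and floor 5 mm. Origin: centre of underside, z up. Dividers 4 mm thick, tops 25 mm above the underside. Bays in its frame (mm): long: x -100..100, y -76..-14; larger short: x -100..18, y -10..76; smaller short: x 22..100, y -10..76. Contents over 50 mm above the underside keep the lid from seating.
- lid: Loose grey lid, about 0.3 kg, right way up: plate 214 (x) x 166 x 5 mm on a 186 x 138 x 5 mm plug that enters the box mouth with 7 mm play all round. Black grip bar on top: 70 along x, 22 wide (y), 28 mm high. Origin: centre of plug underside; plate top at z 10, grip top at 38 mm. Seated: origin 50 mm above the box's underside, x parallel to the box's x, either way round.
- short_sleeve: Short chrome sleeve (about 0.15 kg), to be packed: foot 48 mm across, tapering up to 18 mm height to a straight neck 32 mm across, 38 mm high in all, dark bore disc on top. Origin: centre of its foot; z is its axis, up.
- tall_sleeve: Look-alike, leave alone: chrome sleeve with the same 48 mm foot but a 40 mm neck, 62 mm high; too tall for the box with its lid on. Origin: centre of its foot, z up.
- round_cartridge: Brass cartridge (about 0.08 kg), to be packed: ROUND flange 40 mm across and 6 mm thick at the bottom, body 32 mm across up to 20 mm, then a steel stem 12 mm across up to 38 mm. Origin: centre of the flange's underside, z up along the stem.
- square_cartridge: Look-alike, leave alone: the same brass cartridge but with a SQUARE 40 x 40 mm flange. Origin: centre of the flange's underside, z up along the stem.
- lever: Steel lever with ONE arm (about 0.13 kg), to be packed: 90 mm long along its x. At its -x end a square hub, 22 x 22 mm and 36 mm high, centred at x = -34 mm; from it a low arm, 14 mm wide and 12 mm high, runs to x = +45 mm. Origin: middle of its length, on the underside; z up. Mass is mostly in the hub: grip there.
- tee_handle: Look-alike, leave alone: the same square hub (22 x 22 x 36 mm) in the middle with TWO low arms, one either side along its x, 100 mm long in all. Origin: under the hub's centre, z up.

How it is judged:
On the way, in this order (a step that is already met when the one before it is completed fails the run):
1. the short sleeve, the round-flanged cartridge and the one-armed lever stand upright on the floor of their own bays, let go (x of short_sleeve in the frame of kit_box between -0.1 and 0.018 m and y of short_sleeve in the frame of kit_box between -0.01 and 0.076 m and z of short_sleeve in the frame of kit_box between 0.002 and 0.012 m and angle between each of short_sleeve, round_cartridge, lever's own z axis and vertical below 0.15 rad and x of round_cartridge in the frame of kit_box between 0.022 and 0.1 m and y of round_cartridge in the frame of kit_box between -0.01 and 0.076 m and z of round_cartridge in the frame of kit_box between 0.002 and 0.012 m and x of lever in the frame of kit_box between -0.1 and 0.1 m and y of lever in the frame of kit_box between -0.076 and -0.014 m and z of lever in the frame of kit_box between 0.002 and 0.012 m and contact force between the fingers and short_sleeve below 0.05 N and contact force between the fingers and round_cartridge below 0.05 N and contact force between the fingers and lever below 0.05 N), for 0.2 s.
2. the lid is fully home on the box (x of lid in the frame of kit_box between -0.012 and 0.012 m and y of lid in the frame of kit_box between -0.012 and 0.012 m and z of lid in the frame of kit_box between 0.046 and 0.053 m and angle between lid's own z axis and vertical below 0.035 rad), for 0.2 s.
At the end, for the whole second after the job is handed in: Sleeve, round cartridge and lever upright (0.15 rad) on the floor of their bays (origins 2 to 12 mm above the box's underside); lid within 12 mm of centre, level within 0.035 rad, origin 46 to 53 mm above the box's underside; all at rest; look-alikes not moved over 30 mm (all of step 2 and x of short_sleeve in the frame of kit_box between -0.1 and 0.018 m and y of short_sleeve in the frame of kit_box between -0.01 and 0.076 m and z of short_sleeve in the frame of kit_box between 0.002 and 0.012 m and angle between each of short_sleeve, round_cartridge, lever's own z axis and vertical below 0.15 rad and x of round_cartridge in the frame of kit_box between 0.022 and 0.1 m and y of round_cartridge in the frame of kit_box between -0.01 and 0.076 m and z of round_cartridge in the frame of kit_box between 0.002 and 0.012 m and x of lever in the frame of kit_box between -0.1 and 0.1 m and y of lever in the frame of kit_box between -0.076 and -0.014 m and z of lever in the frame of kit_box between 0.002 and 0.012 m and linear speed of each of short_sleeve, round_cartridge, lever, lid below 0.02 m/s); the robot touches nothing.
It fails at once if the tall sleeve (a look-alike) is moved by more than 30 mm (distance of tall_sleeve from where it was at the start of the episode above 0.03 m).
It fails at once if the square cartridge (a look-alike) is moved by more than 30 mm (distance of square_cartridge from where it was at the start of the episode above 0.03 m).
It fails at once if the tee handle (a look-alike) is moved by more than 30 mm (distance of tee_handle from where it was at the start of the episode above 0.03 m).
It also fails if it takes over 99 s, if anything falls off the work surface, if the arm or the gripper's body presses on something with over 40 N, if the wrist force passes 120 N, or if a joint passes its speed limit or range.

## Working session

There is one attempt and no reset: what is moved stays moved. The work goes in short steps, Python scripts to look and compute and a tool call to move; the robot and the scene stay as the last step left them, time stands still between calls to the robot, and variables do not carry over. Pictures are saved under pics/ and viewed, at most 14 in all, crops included, and the job is handed in when it is done.

Besides the shell and the picture viewer there is one more tool, called after "Request:" as name(argument=value, ...) on one line, values as JSON. play_rows: Moves the arm, as the interface text tells. Its arguments: {"type":"object","properties":{"motion":{"type":"array","items":{"type":"array","items":{"type":"number"}}},"newtons":{"type":"number"}},"required":["motion"]}

```bash
mkdir -p pics; cat > h.py <<'E'
import numpy as np, cv2
from rig import manip
def shot(n,f=None):
    d=manip.get_image(n)
    d['K']=np.array([[d['fx'],0,d['cx']],[0,d['fy'],d['cy']],[0,0,1.]]); d['D']=np.array(d['D'],float)
    d['R']=np.array(d['R']); d['t']=np.array(d['t'])
    if f: cv2.imwrite('pics/'+f,d['img'][:,:,::-1])
    return d
def cloud(d):
    h,w=d['range_z'].shape
    u,v=np.meshgrid(np.arange(w),np.arange(h))
    p=cv2.undistortPoints(np.stack([u,v],-1).reshape(-1,1,2).astype(float),d['K'],d['D']).reshape(h,w,2)
    z=d['range_z'][...,None]
    X=np.concatenate([p*z,z],-1)
    X=(X-d['t'])@d['R']
    X[d['range_z']<=0]=np.nan
    return X
E
python3 - <<'E'
from h import *
import pickle
s=manip.get_state(); print({k:np.round(v,3) for k,v in s.items()})
D={n:shot(n,n+'0.png') for n in('top','side','wrist')}
pickle.dump(D,open('d0.pkl','wb'))
for n in D: print(n,D[n]['K'][0],(-D[n]['R'].T@D[n]['t']).round(3),D[n]['R'].round(2).tolist())
E
```

```text
{'clock': np.float64(0.0), 'qpos': array([-1.414,  0.277,  1.506,  0.   ,  1.361, -0.121]), 'qd': array([-0.001,  0.001,  0.001,  0.   ,  0.   ,  0.   ]), 'effort': array([ 0.0000e+00, -4.1678e+01, -2.4581e+01,  0.0000e+00,  1.1000e-02,
        0.0000e+00]), 'position': array([ 0.158, -0.552,  0.23 ]), 'ee_rot': array([-0.001,  0.99 ,  0.138, -0.   ]), 'contact_force': array([-0.023, -0.216, -0.697]), 'moment': array([ 0.052, -0.034,  0.014]), 'gripper_force': np.float64(0.0), 'width': np.float64(0.085)}
top [461.44054113   0.         323.99775176] [ 0.519 -0.007  0.793] [[-0.02, -1.0, -0.03], [-1.0, 0.02, -0.04], [0.04, 0.03, -1.0]]
side [480.20260431   0.         321.47663502] [ 0.219 -0.537  0.483] [[0.84, -0.55, 0.0], [-0.32, -0.49, -0.81], [0.44, 0.68, -0.59]]
wrist [399.78690504   0.         314.60331384] [ 0.228 -0.534  0.373] [[0.27, -0.96, -0.0], [-0.92, -0.26, 0.28], [-0.27, -0.08, -0.96]]
```

View pics/top0.png

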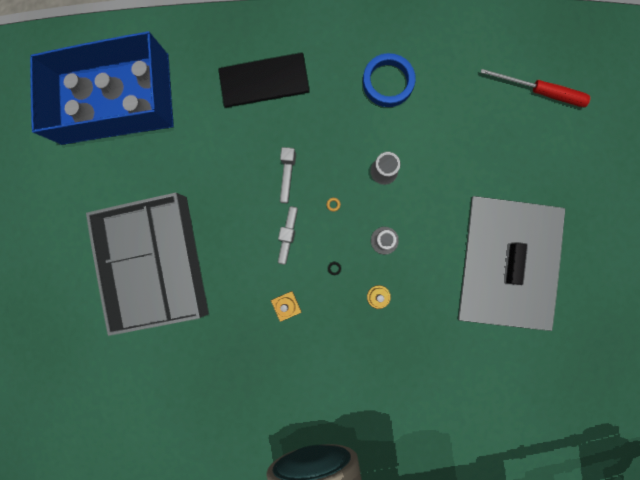

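View pics/side0.png

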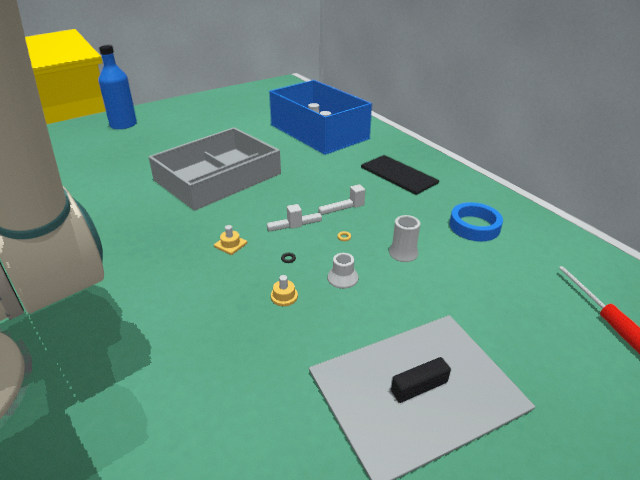

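The top view shows the box at (147,262), with the long bay on its right and the larger short bay lower left. The short sleeve is at (386,240), the round cartridge at (379,297), the lever at hub (287,156) with its arm running down, and the lid at (512,263). The look-alikes are the tall sleeve (388,165), tee (287,235) and square cartridge (286,306). The side view agrees: lever hub (357,195), short sleeve (343,268), round cartridge (284,290). Next I measure with both depth clouds.

```bash
cat > m.py <<'E'
from h import *
import pickle
D=pickle.load(open('d0.pkl','rb'))
C={n:cloud(D[n]) for n in('top','side')}
# rough seeds from top px
T=C['top']
seeds={'short':(386,240),'tall':(388,165),'round':(379,297),'square':(286,306),'lever':(286,175),'tee':(287,235)}
g=T[(np.abs(T[...,2])<.02)]; print('bench z top',np.nanmedian(g[:,2]), 'side',np.nanmedian(C['side'][np.abs(C['side'][...,2])<.02][:,2]))
for k,(u,v) in seeds.items():
    c=T[v,u]; 
    for n in C:
        P=C[n].reshape(-1,3); r=.06 if k in('lever','tee') else .04
        m=(np.hypot(P[:,0]-c[0],P[:,1]-c[1])<r)&(P[:,2]>.006)
        Q=P[m]; zt=np.percentile(Q[:,2],97)
        tp=Q[Q[:,2]>zt-.006]
        (rc,rs,ra)=cv2.minAreaRect((Q[:,:2]*1000).astype(np.float32))
        (tc,ts,ta)=cv2.minAreaRect((tp[:,:2]*1000).astype(np.float32))
        print(k,n,'ztop',zt.round(4),'all',np.round(rc),np.round(rs),round(ra,1),'topface',np.round(tc,1),np.round(ts,1),round(ta,1),len(tp))
for n in C:
    P=C[n].reshape(-1,3)
    # box rim
    for nm,(cx,cy),zr in(('rim',T[262,165][:2],(.045,.07)),('lidplate',T[220,490][:2],(.004,.02)),('bar',T[263,515][:2],(.03,.06))):
        c0={'rim':T[262,147][:2],'lidplate':T[263,512][:2],'bar':T[263,515][:2]}[nm]
        m=(np.hypot(P[:,0]-c0[0],P[:,1]-c0[1])<.16)&(P[:,2]>zr[0])&(P[:,2]<zr[1])
        Q=P[m]
        if len(Q)>20:
            r=cv2.minAreaRect((Q[:,:2]*1000).astype(np.float32)); print(nm,n,np.round(r[0],1),np.round(r[1],1),round(r[2],2),'z',np.median(Q[:,2]).round(4),len(Q))
E
python3 m.py
```

```text
bench z top -7.926700241973455e-05 side -0.001210717243680586
short top ztop 0.0401 all [551. -86.] [44. 44.] 89.1 topface [551.2 -85.9] [29.7 29.7] 88.2 292
short side ztop 0.038 all [551. -90.] [38. 42.] 21.5 topface [551.6 -88.3] [32.6 30. ] 55.8 271
tall top ztop 0.0641 all [670. -88.] [46. 41.] 78.2 topface [670.2 -88. ] [38.7 39.1] 86.6 487
tall side ztop 0.0618 all [671. -91.] [42. 44.] 54.0 topface [672.8 -90.5] [39.2 39.2] 54.0 339
round top ztop 0.0389 all [455. -74.] [36. 39.] 88.8 topface [455.  -73.7] [11.3  9.8] 89.9 43
round side ztop 0.0368 all [454. -76.] [30. 34.] 60.2 topface [456.  -75.7] [11.2 11.6] 53.7 59
square top ztop 0.0382 all [441.  83.] [40. 40.] 23.1 topface [440.8  83.2] [10.  10.2] 0.8 43
square side ztop 0.0366 all [442.  81.] [31. 32.] 69.0 topface [442.2  82.6] [11.5 10. ] 46.3 42
lever top ztop 0.0374 all [657.  77.] [102.  29.] 0.7 topface [696.1  75. ] [22.  22.2] 82.7 173
lever side ztop 0.0351 all [659.  75.] [106.  28.] 0.6 topface [698.   73.6] [25.9 23.1] 77.6 102
tee top ztop 0.0372 all [567.  78.] [ 25. 106.] 84.4 topface [562.6  78.5] [22.  21.7] 77.3 176
tee side ztop 0.0349 all [566.  78.] [ 26. 104.] 78.2 topface [564.1  78.5] [25.9 21.7] 76.0 115
rim top [515.9 319.2] [211.3 164.5] 10.62 z 0.0541 1935
lidplate top [ 507.5 -299.3] [251.1 229.3] 7.41 z 0.0095 10958
bar top [ 507.8 -306.5] [23.8 69.8] 82.41 z 0.0372 576
rim side [518.1 318.2] [212.7 168.4] 10.56 z 0.0504 1265
lidplate side [ 508.7 -307.4] [167.4 215.7] 81.88 z 0.0089 19852
bar side [ 508.2 -308.2] [23.  71.4] 81.64 z 0.0363 1060
```

```bash
cat >> h.py <<'E'
def go(x,y,z,phi,cur=None):
    """delta row (units) from current pose to TCP x,y,z (m), tool-x yaw phi (deg)"""
    s=manip.get_state()
    p=np.array(s['position']); q=s['ee_rot']; 
    w,a,b,c=q; R=np.array([[1-2*(b*b+c*c),2*(a*b-w*c),2*(a*c+w*b)],[2*(a*b+w*c),1-2*(a*a+c*c),2*(b*c-w*a)],[2*(a*c-w*b),2*(b*c+w*a),1-2*(a*a+b*b)]])
    ph=np.degrees(np.arctan2(R[1,0],R[0,0]))
    if cur is not None: p=np.array(cur[:3]); ph=cur[3]; f=np.radians(ph); R=np.array([[np.cos(f),np.sin(f),0],[np.sin(f),-np.cos(f),0],[0,0,-1]])
    d=R.T@(np.array([x,y,z])-p)/.04
    return np.round([*d,-(phi-ph)/10],2), 'now',np.round([*p,ph],4)
E
cat > m2.py <<'E'
from h import *
import pickle
D=pickle.load(open('d0.pkl','rb'))
for n in('top','side'):
    P=cloud(D[n]).reshape(-1,3)
    m=(np.abs(P[:,1]-.077)<.03)&(P[:,0]>.612)&(P[:,0]<.72)&(P[:,2]>.006)
    Q=P[m]; 
    for nm,A in(('arm',Q[(Q[:,2]<.016)&(Q[:,0]<.68)]),('all',Q)):
        print(n,nm,cv2.minAreaRect((A[:,:2]*1000).astype(np.float32)),np.polyfit(A[:,0],A[:,1],1),np.median(A[:,2]))
print(go(.455,-.075,.12,14))
E
python3 m2.py
```

```text
top arm ((649.2879028320312, 80.95122528076172), (14.36406135559082, 61.574066162109375), 82.68788146972656) [-0.12133786  0.15917598] 0.011386107894806825
top all ((663.0037231445312, 77.98082733154297), (22.0233154296875, 89.34545135498047), 84.57415008544922) [-0.13538834  0.16813792] 0.01285119219814726
side arm ((650.2420043945312, 79.31892395019531), (16.3470458984375, 60.77012252807617), 83.62545013427734) [-0.13646945  0.16682607] 0.009786256563157196
side all ((665.65234375, 74.99905395507812), (25.186798095703125, 92.11624145507812), 88.07379150390625) [-0.17786638  0.19361307] 0.012062035320097232
(array([10.42, -9.44,  2.78,  0.19]), 'now', array([ 0.1576, -0.5526,  0.2306, 15.9178]))
```

Request:
play_rows(motion=[[-1, 8, 0, 0, 85], [-1, 8, 0, 0, 85], [-1, 8, 0, 0, 85], [-1, 8, 0, 0, 85], [-1, 8, 0, 0, 85]], newtons=30)

```text
clock: 0.78
position: [0.2056, -0.8635, 0.2311]
ee_rot: [0.0, 0.99, 0.138, 0.0]
contact_force: [0.6, -2.2, 1.8]
width: 0.0844
gripper_force: 0.0
```

Request:
play_rows(motion=[[11.4, -17.25, 0, 0, 85], [11.4, -17.25, 0, 0, 85], [11.4, -17.25, 0, 0, 85], [11.4, -17.25, 0, 0, 85], [11.4, -17.25, 0, 0, 85]])

```text
clock: 1.4
position: [0.3002, -0.5617, 0.2307]
ee_rot: [-0.0, 0.99, 0.138, 0.0]
contact_force: [1.7, 0.8, 0.8]
width: 0.0851
gripper_force: 0.0
```

```bash
python3 -c "
from h import *
print(go(.4555,-.075,.09,16))"
```

```text
(array([ 7.070e+00, -1.063e+01,  3.530e+00, -1.000e-02]), 'now', array([ 0.3002, -0.5617,  0.2307, 15.9056]))
```

Request:
play_rows(motion=[[7.07, -10.63, 3, 0, 85], [7.07, -10.63, 3, 0, 85], [7.07, -10.63, 3, 0, 85], [7.07, -10.63, 3, 0, 85], [7.07, -10.63, 3, 0, 85]])

```text
clock: 2.02
position: [0.3925, -0.2721, 0.1593]
ee_rot: [0.0, 0.99, 0.138, 0.0]
contact_force: [0.9, -0.1, 0.2]
width: 0.0853
gripper_force: 0.0
```

```bash
python3 -c "
from h import *
print(go(.4555,-.075,.09,16))"
```

```text
(array([ 2.86, -4.31,  1.73, -0.01]), 'now', array([ 0.3925, -0.2721,  0.1593, 15.8809]))
```

Request:
play_rows(motion=[[2.86, -4.31, 1, 0, 85], [2.86, -4.31, 1, 0, 85], [2.86, -4.31, 1, 0, 85], [2.86, -4.31, 1, 0, 85], [2.86, -4.31, 1, 0, 85]])

```text
clock: 2.65
position: [0.4547, -0.0752, 0.1193]
ee_rot: [-0.0, 0.99, 0.14, -0.001]
contact_force: [0.1, -0.3, 0.4]
width: 0.0852
gripper_force: 0.0
```

```bash
cat > loc.py <<'E'
from h import *
import sys
def loc(d,x,y,r=.04,zlo=.006,zt=None):
    P=cloud(d).reshape(-1,3); Q=P[(np.hypot(P[:,0]-x,P[:,1]-y)<r)&(P[:,2]>zlo)&(P[:,2]<.075)]
    if len(Q)<20: return 'none'
    z=np.percentile(Q[:,2],97); t=Q[Q[:,2]>z-.006]
    o=[]
    for A in(Q,t):
        c,s,a=cv2.minAreaRect((A[:,:2]*1000).astype(np.float32)); o+=[np.round(c,1).tolist(),np.round(s,1).tolist(),round(a,1)]
    return z.round(4),o
E
python3 -c "
from loc import *
print(go(.4555,-.075,.009,16))
d=shot('wrist','w1.png')
for n,x,y in(('round',.455,-.075),('short',.551,-.088)): print(n,loc(d,x,y))"
```

```text
(array([0.02, 0.  , 2.76, 0.01]), 'now', array([ 0.4547, -0.0752,  0.1193, 16.1213]))
round (np.float64(0.0386), [[458.1, -75.0], [35.5, 38.8], 22.4, [456.5, -75.6], [11.5, 11.2], 25.5])
short (np.float64(0.0397), [[551.3, -86.4], [45.3, 42.5], 46.0, [552.5, -87.7], [31.3, 31.6], 14.9])
```

View pics/w1.png

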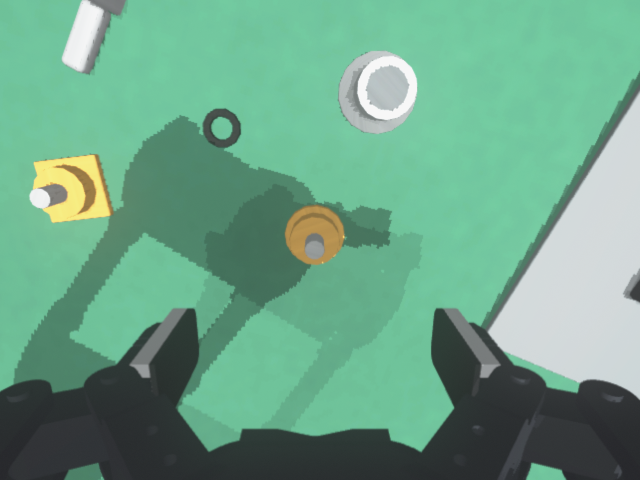

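The wrist view shows the round flange centred between the fingers at (315,240), the short sleeve at (380,90) and the lid well off to the right. I descend and grip.

Request:
play_rows(motion=[[0.02, 0, 1.4, 0, 60], [0.02, 0, 2.72, 0, 50], [0.02, 0, 2.75, 0, 50], [0.02, 0, 2.75, 0, 25], [0.02, 0, 2.75, 0, 25]], newtons=30)

```text
clock: 3.32
position: [0.4574, -0.0777, 0.0117]
ee_rot: [0.001, 0.99, 0.138, 0.002]
contact_force: [0.3, -0.2, -1.5]
width: 0.0301
gripper_force: 29.7
```

Request:
play_rows(motion=[[0, 0, 0, 0, 25], [0, 0, 0, 0, 25], [0, 0, -1, 0, 25], [0, 0, -2.5, 0, 25], [0, 0, -2.5, 0, 25]])

```text
clock: 3.95
position: [0.4593, -0.0777, 0.1143]
ee_rot: [0.002, 0.99, 0.139, 0.005]
contact_force: [-0.7, -0.5, -1.8]
width: 0.0304
gripper_force: 30.1
```

```bash
python3 -c "
from h import *
b=np.array([.517,.3187]); f=np.radians(10.6); R=np.array([[np.cos(f),-np.sin(f)],[np.sin(f),np.cos(f)]])
for n,p in dict(cart=(61,33),sleeve=(-41,33),hub=(45,-45),mid=(0,0)).items(): print(n,b+R@np.array(p)/1000)
x,y=b+R@[.061,.033]
print(go(x,y,.13,10.6)); print(go(x,y,.016,10.6,(x,y,.13,10.6)))"
```

```text
cart [0.57088866 0.3623579 ]
sleeve [0.47062926 0.34359486]
hub [0.5695099  0.28274572]
mid [0.517  0.3187]
(array([ 5.71, -9.81, -0.4 ,  0.53]), 'now', array([ 0.4593, -0.0777,  0.1143, 15.9385]))
(array([ 0.  ,  0.  ,  2.85, -0.  ]), 'now', array([ 0.5709,  0.3624,  0.13  , 10.6   ]))
```

Request:
play_rows(motion=[[5.71, -9.81, -0.6, 0.53, 25], [5.71, -9.81, -0.6, 0.53, 25], [5.71, -9.81, -0.6, 0.53, 25], [5.71, -9.81, -0.6, 0.53, 25], [5.71, -9.81, -0.6, 0.53, 25]])

```text
clock: 4.58
position: [0.5321, 0.2276, 0.1252]
ee_rot: [0.0, 0.996, 0.093, -0.001]
contact_force: [0.9, -1.3, -1.1]
width: 0.0304
gripper_force: 30.1
```

```bash
python3 -c "
from h import *
print(go(.5709,.3624,.13,10.6),manip.get_state()['width'])"
```

```text
(array([ 1.57, -3.13, -0.12,  0.  ]), 'now', array([ 0.5321,  0.2276,  0.1252, 10.6441])) 0.03043910115221174
```

Request:
play_rows(motion=[[1.57, -3.13, 0, 0, 25], [1.57, -3.13, 0, 0, 25], [1.57, -3.13, 0, 0, 25], [1.57, -3.13, 0, 0, 25], [1.57, -3.13, 0, 0, 25]])

```text
clock: 5.2
position: [0.5705, 0.3585, 0.1256]
ee_rot: [0.001, 0.996, 0.092, -0.001]
contact_force: [0.9, 0.3, -1.2]
width: 0.0303
gripper_force: 30.2
```

```bash
python3 -c "
from loc import *
print(go(.5709,.3624,.016,10.6),manip.get_state()['width'])
d=shot('side','s1.png'); t=shot('top'); w=shot('wrist','w2.png')
for n,d in(('t',t),('s',d),('w',w)):
  P=cloud(d).reshape(-1,3); m=(np.abs(P[:,0]-.517)<.2)&(np.abs(P[:,1]-.3187)<.17)
  Q=P[m&(P[:,2]<.02)&(P[:,2]>.002)&(np.hypot(P[:,0]-.5,P[:,1]-.31)<.06)]; print(n,'floor',np.median(Q[:,2]),len(Q))
"
```

```text
(array([ 0.03, -0.1 ,  2.74, -0.  ]), 'now', array([ 0.5705,  0.3585,  0.1256, 10.5676])) 0.030273088373635015
t floor 0.005049820769970511 3102
s floor 0.008916453075963357 319
w floor 0.005255609537863128 6904
```

View pics/w2.png

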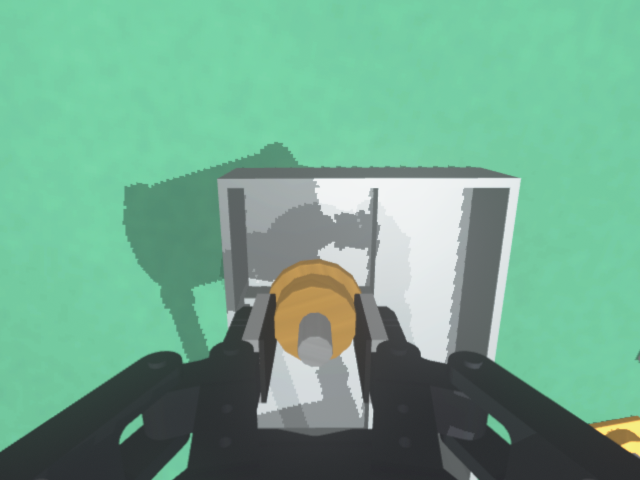

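The wrist view shows the cartridge held at (315,310) over the upper-left (smaller) bay, so I lower it.

Request:
play_rows(motion=[[0.02, -0.08, 1.0, 0, 25], [0.02, -0.08, 2.0, 0, 25], [0.02, -0.08, 2.5, 0, 25], [0.02, -0.08, 2.68, 0, 25], [0.02, -0.08, 2.7, 0, 25]])

```text
clock: 5.98
position: [0.5719, 0.3632, 0.0187]
ee_rot: [-0.0, 0.996, 0.092, 0.0]
contact_force: [-0.1, -0.4, -0.5]
width: 0.0304
gripper_force: 30.2
```

Request:
play_rows(motion=[[0, 0, 0, 0, 25], [0, 0, 0, 0, 40], [0, 0, 0, 0, 40], [0, 0, -0.6, 0, 40], [0, 0, -2.1, 0, 40]])

```text
clock: 6.6
position: [0.5694, 0.3626, 0.1]
ee_rot: [0.001, 0.996, 0.093, -0.003]
contact_force: [0.1, 1.2, 0.7]
width: 0.0398
gripper_force: 0.0
```

```bash
python3 -c "
from loc import *
t=shot('wrist'); print(loc(t,.572,.362,.03,.01))
print(go(.552,-.0875,.13,10.6))"
```

```text
(np.float64(0.0435), [[575.5, 363.0], [39.3, 35.3], 89.8, [573.6, 363.2], [11.4, 11.3], 9.1])
(array([-2.65, 11.02, -0.53,  0.  ]), 'now', array([ 0.575 ,  0.3656,  0.1114, 10.6317]))
```

The cartridge is standing in its bay, stem top at 43.5 mm as expected. Next is the short sleeve.

Request:
play_rows(motion=[[-2.6, 11.02, -0.8, 0, 60], [-2.6, 11.02, -0.8, 0, 60], [-2.6, 11.02, -0.8, 0, 60], [-2.6, 11.02, -0.8, 0, 60], [-2.6, 11.02, -0.8, 0, 60]])

```text
clock: 7.28
position: [0.5572, 0.0504, 0.1251]
ee_rot: [0.0, 0.996, 0.093, 0.001]
contact_force: [1.1, -0.0, 0.2]
width: 0.06
gripper_force: 0.0
```

```bash
python3 -c "
from loc import *
print(go(.552,-.0875,.12,10.6))"
```

```text
(array([-0.77,  3.36,  0.13,  0.  ]), 'now', array([ 0.5572,  0.0504,  0.1251, 10.6419]))
```

Request:
play_rows(motion=[[-0.77, 3.36, 0.13, 0, 60], [-0.77, 3.36, 0.13, 0, 60], [-0.77, 3.36, 0.13, 0, 60], [-0.77, 3.36, 0.13, 0, 60], [-0.77, 3.36, 0.13, 0, 60]])

```text
clock: 7.9
position: [0.5516, -0.0839, 0.1192]
ee_rot: [-0.0, 0.996, 0.093, 0.0]
contact_force: [-0.3, 0.6, -0.1]
width: 0.0601
gripper_force: 0.0
```

```bash
python3 -c "
from loc import *
d=shot('wrist','w3.png'); print(loc(d,.552,-.0875))
print(go(.552,-.0875,.019,10.6))"
```

```text
(np.float64(0.0396), [[556.2, -87.3], [38.0, 45.3], 9.5, [553.0, -87.8], [31.3, 31.5], 10.4])
(array([-0.01,  0.09,  2.51,  0.01]), 'now', array([ 0.5517, -0.0838,  0.1192, 10.7248]))
```

Request:
play_rows(motion=[[0.02, 0.08, 1.2, 0, 60], [0.02, 0.08, 2.3, 0, 60], [0.02, 0.08, 2.5, 0, 60], [0.02, 0.08, 2.5, 0, 28], [0.02, 0.08, 2.5, 0, 28]], newtons=40)

```text
clock: 8.57
position: [0.5545, -0.0883, 0.021]
ee_rot: [0.001, 0.996, 0.093, 0.002]
contact_force: [-0.4, -1.0, -0.7]
width: 0.0299
gripper_force: 39.6
```

Request:
play_rows(motion=[[0, 0, 0, 0, 28], [0, 0, 0, 0, 28], [0, 0, 0, 0, 28], [0, 0, -0.2, 0, 28], [0, 0, -0.5, 0, 28]])

```text
clock: 9.2
position: [0.5523, -0.0886, 0.0394]
ee_rot: [-0.0, 0.996, 0.092, -0.001]
contact_force: [-0.3, -0.8, -1.8]
width: 0.0296
gripper_force: 39.7
```

Request:
play_rows(motion=[[0, 0, -1, 0, 28], [0, 0, -2.2, 0, 28], [-0.1, -1.5, -2.2, 0, 28], [-0.2, -3, -2.2, 0, 28], [-0.2, -4.5, -2.2, 0, 28]])

```text
clock: 9.82
position: [0.5112, 0.0881, 0.128]
ee_rot: [0.0, 0.996, 0.092, 0.0]
contact_force: [0.2, -0.3, -0.7]
width: 0.0298
gripper_force: 40.0
```

```bash
python3 -c "
from loc import *
print(go(.4706,.3436,.13,10.6),manip.get_state()['width'])"
```

```text
(array([ 0.17, -6.46, -0.05, -0.01]), 'now', array([ 0.5112,  0.0881,  0.128 , 10.544 ])) 0.02983759547375204
```

Request:
play_rows(motion=[[0.17, -6.4, -0.05, 0, 28], [0.17, -6.4, -0.05, 0, 28], [0.17, -6.4, -0.05, 0, 28], [0.17, -6.4, -0.05, 0, 28], [0.17, -6.4, -0.05, 0, 28]])

```text
clock: 10.45
position: [0.4705, 0.3437, 0.1296]
ee_rot: [-0.001, 0.995, 0.095, 0.0]
contact_force: [1.5, -0.4, -1.3]
width: 0.0298
gripper_force: 40.2
```

```bash
python3 -c "
from loc import *
d=shot('side'); print(loc(d,.4706,.3436,.035,.07))
P=cloud(d).reshape(-1,3); Q=P[(np.hypot(P[:,0]-.4706,P[:,1]-.3436)<.035)&(P[:,2]>.065)]; print('lowest',np.percentile(Q[:,2],[0,1,3]))
print(go(.4706,.3436,.027,10.6),manip.get_state()['width'])"
```

```text
none
lowest [0.1062013  0.10896717 0.11263177]
(array([ 0.  , -0.03,  2.56,  0.02]), 'now', array([ 0.4706,  0.3423,  0.1294, 10.8331])) 0.030054184752224287
```

Request:
play_rows(motion=[[0, -0.02, 1.0, 0, 28], [0, -0.02, 2.0, 0, 28], [0, -0.02, 2.45, 0, 28], [0, -0.02, 2.56, 0, 28], [0, -0.02, 2.58, 0, 28]])

```text
clock: 11.12
position: [0.472, 0.3397, 0.0265]
ee_rot: [0.0, 0.996, 0.092, 0.0]
contact_force: [0.1, -0.3, -0.0]
width: 0.0297
gripper_force: 40.2
```

Request:
play_rows(motion=[[0, 0, 0, 0, 28], [0, 0, 0, 0, 42], [0, 0, 0, 0, 42], [0, 0, -0.6, 0, 42], [0, 0, -2.1, 0, 42]])

```text
clock: 11.75
position: [0.4693, 0.3395, 0.1082]
ee_rot: [0.001, 0.996, 0.093, -0.003]
contact_force: [1.1, 0.4, 0.0]
width: 0.0419
gripper_force: 0.0
```

```bash
python3 -c "
from loc import *
d=shot('wrist'); print(loc(d,.4706,.3436,.03,.01)); t=shot('top'); print(loc(t,.4706,.3436,.03,.01))
print(go(.697,.0745,.12,-7))"
```

```text
(np.float64(0.0446), [[474.7, 340.1], [39.4, 46.3], 11.8, [471.1, 339.4], [31.5, 31.6], 43.3])
(np.float64(0.0453), [[470.5, 335.0], [46.3, 37.9], 13.2, [469.0, 337.7], [26.9, 30.5], 89.2])
(array([ 4.2 ,  7.62, -0.07,  1.76]), 'now', array([ 0.4755,  0.3431,  0.1164, 10.6317]))
```

The sleeve is standing in the larger bay. Its top reads 44.6 mm, the same +1.6 mm bias it showed on the bench. Now the lever.

Request:
play_rows(motion=[[0.8, 1.5, -0.4, 0.5, 50], [1.6, 3, -0.4, 1, 50], [2.5, 4.5, -0.4, 1.5, 50], [3.3, 6.0, -0.4, 1.76, 50], [4.2, 7.6, -0.4, 1.76, 50]])

```text
clock: 12.48
position: [0.6701, 0.0993, 0.1257]
ee_rot: [-0.0, 0.998, -0.061, 0.0]
contact_force: [1.1, 0.9, -0.0]
width: 0.0499
gripper_force: 0.0
```

```bash
python3 -c "
from loc import *
print(go(.697,.0745,.12,-7))"
```

```text
(array([0.74, 0.53, 0.14, 0.  ]), 'now', array([ 0.6701,  0.0993,  0.1257, -6.9944]))
```

Request:
play_rows(motion=[[0.74, 0.53, 0.14, 0, 50], [0.74, 0.53, 0.14, 0, 50], [0.74, 0.53, 0.14, 0, 50]])

```text
clock: 12.85
position: [0.695, 0.0767, 0.1198]
ee_rot: [-0.0, 0.998, -0.061, -0.001]
contact_force: [0.5, -0.8, -0.6]
width: 0.05
gripper_force: 0.0
```

```bash
python3 -c "
from loc import *
d=shot('wrist','w4.png'); print(loc(d,.697,.0745,.025,.02))
P=cloud(d).reshape(-1,3); A=P[(P[:,2]>.006)&(P[:,2]<.016)&(P[:,0]>.625)&(P[:,0]<.675)&(abs(P[:,1]-.078)<.025)]; print(cv2.minAreaRect((A[:,:2]*1000).astype(np.float32)),len(A))
print(go(.697,.0745,.008,-7))"
```

```text
(np.float64(0.0373), [[699.1, 74.5], [21.9, 21.7], 82.7, [699.1, 74.4], [21.8, 21.7], 82.4])
((650.00634765625, 80.52289581298828), (13.802010536193848, 51.687217712402344), 82.5274429321289) 1367
(array([0.07, 0.06, 2.8 , 0.01]), 'now', array([ 0.6948,  0.0772,  0.1201, -6.9393]))
```

View pics/w4.png

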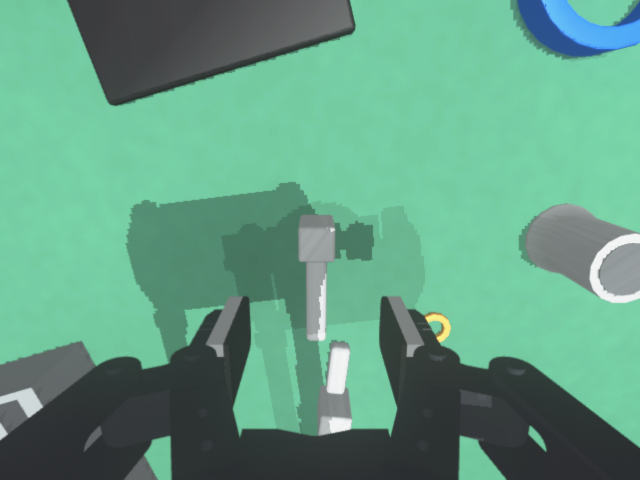

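The wrist view shows the one-armed lever's hub at (317,238), centred between the fingers, with the arm running down and clear of the tee below it. I grip it.

Request:
play_rows(motion=[[0.08, 0.05, 1.4, 0, 50], [0.08, 0.05, 2.6, 0, 45], [0.08, 0.05, 2.75, 0, 45], [0.08, 0.05, 2.75, 0, 17], [0.08, 0.05, 2.75, 0, 17]], newtons=40)

```text
clock: 13.52
position: [0.7005, 0.0743, 0.013]
ee_rot: [-0.0, 0.998, -0.061, 0.002]
contact_force: [0.3, 0.2, -0.6]
width: 0.0214
gripper_force: 42.6
```

Request:
play_rows(motion=[[0, 0, 0, 0, 17], [0, 0, 0, 0, 17], [0, 0, 0, 0, 17], [0, 0, -1.2, 0, 17], [0, 0, -2.7, 0, 17]])

```text
clock: 14.15
position: [0.6974, 0.0736, 0.1177]
ee_rot: [0.0, 0.998, -0.061, -0.002]
contact_force: [1.4, 0.9, -1.0]
width: 0.0208
gripper_force: 42.7
```

```bash
python3 -c "
from loc import *
print(manip.get_state()['width'])
T=shot('top'); P=cloud(T).reshape(-1,3); Q=P[(np.hypot(P[:,0]-.517,P[:,1]-.3187)<.16)&(P[:,2]>.045)&(P[:,2]<.07)]
r=cv2.minAreaRect((Q[:,:2]*1000).astype(np.float32)); print(r)
print(go(.5695,.2827,.13,10.6))"
```

```text
0.020839994432310875
((621.2516479492188, 282.1151428222656), (78.32189178466797, 38.81473922729492), 69.46220397949219)
(array([-3.95, -4.78, -0.08, -1.76]), 'now', array([ 0.703 ,  0.0738,  0.1288, -6.9858]))
```

Request:
play_rows(motion=[[-0.8, -1, -0.2, -0.5, 17], [-1.6, -2, -0.2, -1, 17], [-2.4, -3, -0.2, -1.5, 17], [-3.2, -4, -0.2, -1.76, 17], [-3.95, -4.78, -0.2, -1.76, 17]])

```text
clock: 14.82
position: [0.5641, 0.2843, 0.1263]
ee_rot: [-0.0, 0.996, 0.093, 0.0]
contact_force: [0.7, 1.0, -0.1]
width: 0.0212
gripper_force: 42.8
```

Request:
play_rows(motion=[[0, 0, 0, 0, 17], [0, 0, 0, 0, 17]])

```text
clock: 15.08
position: [0.5655, 0.2826, 0.1264]
ee_rot: [0.0, 0.996, 0.093, 0.0]
contact_force: [0.8, -0.6, -0.2]
width: 0.0216
gripper_force: 42.7
```

```bash
cat > rim.py <<'E'
from loc import *
b=np.array([.517,.3187]); f=np.radians(10.6); R=np.array([[np.cos(f),-np.sin(f)],[np.sin(f),np.cos(f)]])
for n in('wrist','side'):
    d=shot(n,n+'r.png'); P=cloud(d).reshape(-1,3); P=P[~np.isnan(P[:,0])]
    L=(P[:,:2]-b)@R
    # wall top, -y wall  and divider top, sampled where visible, in nominal box frame
    for nm,m in(('-y rim',(abs(L[:,1]+.0785)<.012)&(abs(P[:,2]-.055)<.006)&(abs(L[:,0])<.11)),('divider',(abs(L[:,1]+.012)<.012)&(abs(P[:,2]-.025)<.005)&(abs(L[:,0])<.1)),('+x rim',(abs(L[:,0]-.1025)<.012)&(abs(P[:,2]-.055)<.006)&(abs(L[:,1])<.08))):
        A=L[m]*1000
        if len(A)>30:
            print(n,nm,len(A),'x',np.percentile(A[:,0],[2,50,98]).round(1),'y',np.percentile(A[:,1],[2,50,98]).round(1),'z',np.median(P[m,2]).round(4))
    z=P[:,2]; m=(abs(L[:,1]+.045)<.03)&(abs(L[:,0])<.09)&(z>.075)&(z<.1)
    print(n,'held low pts',m.sum())
s=manip.get_state(); print('tcp in box',((np.array(s['position'][:2])-b)@R).round(4),s['position'],s['width'])
print(go(*(b+R@[.045,-.045]),.02,10.6))
E
python3 rim.py
```

```text
wrist -y rim 1948 x [ 13.7  67.5 104.7] y [-81.9 -78.8 -68.5] z 0.0551
wrist divider 1331 x [-99.7  43.3  96.4] y [-19.9 -13.1  -2.1] z 0.025
wrist +x rim 3481 x [ 92.2 102.7 105.3] y [-78.7   4.   78.5] z 0.0551
wrist held low pts 0
side -y rim 281 x [-103.   -11.4  101.9] y [-84.5 -80.6 -69.8] z 0.0517
side divider 152 x [-71.3  12.7  98.9] y [-17.5 -14.1  -1.6] z 0.0218
side +x rim 128 x [ 98.8 101.9 106. ] y [-77.2  -8.3  62.9] z 0.0516
side held low pts 0
tcp in box [ 0.0414 -0.0452] [0.56599828 0.28189194 0.1262866 ] 0.021134694729810628
(array([ 0.09, -0.01,  2.66, -0.  ]), 'now', array([ 0.566 ,  0.2819,  0.1263, 10.5537]))
```

View pics/wristr.png

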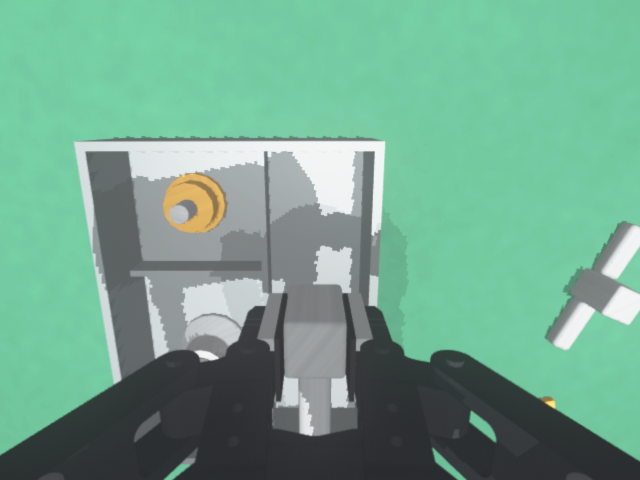

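The wrist view shows the hub held over the long bay, with the divider on its left at (266,250), the -y wall on its right at (375,250), and both packed parts upright. The measured rims match the box pose within 1 mm. I lower slowly.

Request:
play_rows(motion=[[0.08, 0, 0.8, 0, 17], [0.08, 0, 1.5, 0, 17], [0.08, 0, 1.8, 0, 17], [0.08, 0, 2.1, 0, 17], [0.08, 0, 2.3, 0, 17]])

```text
clock: 15.8
position: [0.569, 0.2832, 0.0342]
ee_rot: [-0.0, 0.996, 0.092, 0.0]
contact_force: [-0.2, 0.8, -0.8]
width: 0.0209
gripper_force: 42.8
```

```bash
tail -2 rim.py > tail.py; (head -2 rim.py; cat tail.py)>r2.py; python3 r2.py
```

```text
tcp in box [ 0.0446 -0.0444] [0.56896747 0.28322576 0.03419489] 0.020898870908460737
(array([ 0.01,  0.01,  0.35, -0.  ]), 'now', array([ 0.569 ,  0.2832,  0.0342, 10.5867]))
```

Request:
play_rows(motion=[[0, 0.01, 0.25, 0, 17], [0, 0.01, 0.4, 0, 17], [0, 0.01, 0.43, 0, 17], [0, 0.01, 0.43, 0, 17], [0, 0.01, 0.43, 0, 17]])

```text
clock: 16.42
position: [0.5685, 0.2831, 0.0175]
ee_rot: [-0.0, 0.996, 0.093, 0.0]
contact_force: [-1.5, -0.1, 2.6]
width: 0.0214
gripper_force: 43.0
```

Request:
play_rows(motion=[[0, 0, 0, 0, 27], [0, 0, 0, 0, 27], [0, 0, 0, 0, 27], [0, 0, -0.6, 0, 27], [0, 0, -2.4, 0, 27]])

```text
clock: 17.05
position: [0.566, 0.282, 0.1009]
ee_rot: [0.001, 0.996, 0.092, -0.004]
contact_force: [0.7, 0.5, -0.2]
width: 0.0269
gripper_force: 0.0
```

```bash
python3 -c "
from loc import *
d=shot('wrist','w6.png'); print(loc(d,.5695,.2827,.02,.02))
print(loc(d,.572,.362,.03,.01))
print(go(.508,-.3075,.15,-8))"
```

```text
(np.float64(0.0422), [[567.6, 281.8], [22.3, 21.9], 10.2, [567.5, 281.9], [22.2, 21.8], 11.3])
(np.float64(0.0435), [[574.4, 361.2], [39.2, 35.6], 22.9, [573.6, 362.8], [11.8, 11.6], 49.8])
(array([-4.29, 14.25, -1.02,  1.86]), 'now', array([ 0.5722,  0.2845,  0.1123, 10.6245]))
```

View pics/w6.png

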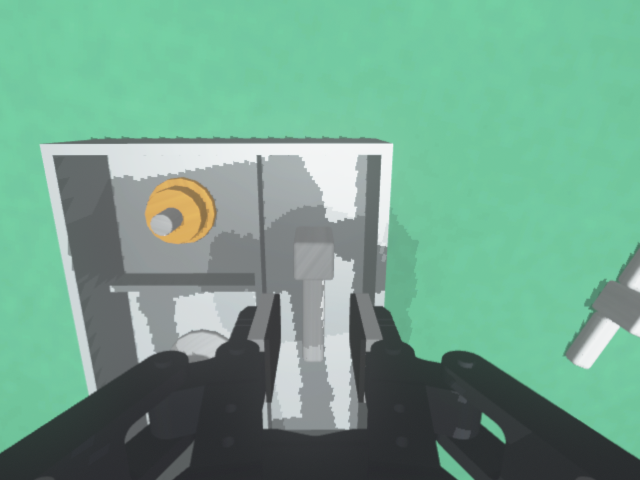

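The lever lies flat in the long bay, hub at (314,258) and top at about 42 mm. Now the lid.

Request:
play_rows(motion=[[-0.4, 1.4, -1, 0.4, 50], [-4.29, 14.25, -1, 0.8, 50], [-4.29, 14.25, -1, 1.4, 50], [-4.29, 14.25, -1, 1.86, 50], [-4.29, 14.25, -1, 1.86, 50]])

```text
clock: 17.73
position: [0.5364, -0.0187, 0.1414]
ee_rot: [0.0, 0.998, -0.07, 0.001]
contact_force: [1.0, -0.5, -0.2]
width: 0.0502
gripper_force: 0.0
```

```bash
python3 -c "
from h import *
print(go(.508,-.3075,.15,-8))"
```

```text
(array([ 0.3 ,  7.25, -0.21,  0.  ]), 'now', array([ 0.5364, -0.0187,  0.1414, -7.992 ]))
```

Request:
play_rows(motion=[[0.3, 7.25, -0.2, 0, 50], [0.3, 7.25, -0.2, 0, 50], [0.3, 7.25, -0.2, 0, 50], [0.3, 7.25, -0.2, 0, 50], [0.3, 7.25, -0.2, 0, 50]])

```text
clock: 18.35
position: [0.5078, -0.3089, 0.1493]
ee_rot: [0.001, 0.997, -0.071, 0.001]
contact_force: [1.4, 0.6, -0.5]
width: 0.05
gripper_force: 0.0
```

```bash
python3 -c "
from loc import *
d=shot('wrist'); t=shot('top')
for i in (d,t):
  print(loc(i,.508,-.3075,.06,.02))
  P=cloud(i).reshape(-1,3); Q=P[(P[:,2]>.004)&(P[:,2]<.016)&(np.hypot(P[:,0]-.508,P[:,1]+.3075)<.145)]; print(cv2.minAreaRect((Q[:,:2]*1000).astype(np.float32)),np.median(Q[:,2]))
print(go(.508,-.3075,.021,-8))"
```

```text
(np.float64(0.0393), [[509.3, -307.9], [21.9, 69.8], 81.5, [509.2, -307.9], [21.9, 69.7], 81.5])
((508.9759521484375, -307.7902526855469), (166.9835205078125, 214.78102111816406), 81.94847869873047) 0.010161353917026529
(np.float64(0.0396), [[507.7, -306.7], [23.8, 69.6], 81.3, [507.7, -306.7], [23.6, 69.6], 81.7])
((516.036865234375, -297.6944885253906), (252.36947631835938, 225.07037353515625), 0.4669634997844696) 0.009511536567953793
(array([-0.02, -0.09,  3.2 , -0.02]), 'now', array([ 0.508 , -0.3106,  0.1491, -8.2406]))
```

Request:
play_rows(motion=[[0.02, -0.06, 1.4, 0, 50], [0.02, -0.06, 2.6, 0, 45], [0.02, -0.06, 3.2, 0, 40], [0.02, -0.06, 3.35, 0, 40], [0.02, -0.06, 3.35, 0, 40]], newtons=80)

```text
clock: 19.08
position: [0.5098, -0.3032, 0.0155]
ee_rot: [0.0, 0.998, -0.069, 0.0]
contact_force: [-0.6, -0.3, 0.6]
width: 0.0398
gripper_force: 0.0
```

Request:
play_rows(motion=[[0, 0, 0, 0, 15], [0, 0, 0, 0, 15], [0, 0, 0, 0, 15], [0, 0, 0, 0, 15], [0, 0, -0.3, 0, 15]])

```text
clock: 19.7
position: [0.5085, -0.3026, 0.027]
ee_rot: [-0.001, 0.998, -0.07, -0.001]
contact_force: [-0.2, 0.3, -3.6]
width: 0.0206
gripper_force: 79.2
```

Request:
play_rows(motion=[[0, 0, -0.8, 0, 15], [0, 0, -2, 0, 15], [0, 0, -3.2, 0, 15], [0, 0, -3.2, 0, 15], [0, 0, -3.2, 0, 15]])

```text
clock: 20.32
position: [0.5083, -0.3024, 0.1543]
ee_rot: [-0.001, 0.998, -0.07, -0.001]
contact_force: [0.3, -0.0, -4.6]
width: 0.0203
gripper_force: 79.3
```

```bash
cat > lid.py <<'E'
from loc import *
s=manip.get_state(); p=np.array(s['position']); print(s['width'],s['contact_force'].round(1) if hasattr(s['contact_force'],'round') else s['contact_force'])
for n in('top','side'):
    d=shot(n); P=cloud(d).reshape(-1,3); L=P-p
    Q=P[(np.abs(L[:,2]+.005)<.008)&(np.hypot(L[:,0],L[:,1])<.145)]
    A=np.c_[Q[:,:2]-p[:2],np.ones(len(Q))]; c=np.linalg.lstsq(A,Q[:,2],rcond=None)[0]
    r=cv2.minAreaRect((Q[:,:2]*1000).astype(np.float32)); print(n,np.round(r[0],1),np.round(r[1],1),round(r[2],2),'tilt',c[:2].round(3),'z at tcp',c[2].round(4),len(Q))
b=np.array([.517,.3185]); print(go(*b,.16,10.6))
E
python3 lid.py
```

```text
0.02029617529843939 [ 0.3 -0.  -4.6]
top [ 505.6 -301.6] [167.7 215. ] 82.03 tilt [-0.004  0.004] z at tcp 0.1466 13434
side [ 507.  -302.2] [167.8 215.4] 81.79 tilt [-0.006  0.006] z at tcp 0.1452 20450
(array([ -1.93, -15.4 ,  -0.13,  -1.86]), 'now', array([ 0.5079, -0.3023,  0.153 , -7.9846]))
```

The lid is held level, tilt about 0.006 rad. I carry it over to the box.

Request:
play_rows(motion=[[-0.1, -0.7, -0.2, 0, 15], [-0.25, -2, -0.2, -0.3, 15], [-0.4, -3.3, -0.2, -0.6, 15], [-0.6, -4.6, -0.2, -0.9, 15], [-0.75, -5.9, -0.2, -1.2, 15]])

```text
clock: 21.05
position: [0.5109, -0.0636, 0.1613]
ee_rot: [-0.001, 0.999, 0.036, -0.002]
contact_force: [0.7, 0.1, -2.6]
width: 0.0203
gripper_force: 79.3
```

```bash
python3 lid.py
```

```text
0.020264701558465527 [ 0.7  0.1 -2.6]
top [508.4 -62.4] [215.9 167. ] 3.3 tilt [-0.007  0.004] z at tcp 0.1538 2332
side [509.5 -56.2] [216.3 170.7] 4.26 tilt [-0.007  0.014] z at tcp 0.1529 9079
(array([ 0.88, -9.42,  0.07, -0.63]), 'now', array([ 0.5102, -0.06  ,  0.1613,  4.3085]))
```

Request:
play_rows(motion=[[0.1, -1.2, 0, -0.2, 15], [0.25, -2.6, 0, -0.4, 15], [0.4, -4.0, 0, -0.63, 15], [0.5, -5.4, 0, -0.63, 15], [0.6, -6.4, 0, -0.63, 15]])

```text
clock: 21.78
position: [0.5174, 0.1932, 0.1614]
ee_rot: [0.0, 0.996, 0.09, -0.002]
contact_force: [-0.1, 0.3, -3.5]
width: 0.0204
gripper_force: 80.0
```

```bash
python3 lid.py
```

```text
0.020440929100618097 [-0.1  0.3 -3.5]
top [514.6 192.7] [214.6 167.3] 10.2 tilt [-0.006  0.002] z at tcp 0.154 12987
side [517.7 196.9] [217.1 169.3] 10.48 tilt [-0.006  0.012] z at tcp 0.1525 4422
(array([ 0.55, -3.04,  0.04, -0.01]), 'now', array([ 0.5177,  0.195 ,  0.1614, 10.5229]))
```

Request:
play_rows(motion=[[0.3, -1.5, 0, 0, 15], [0.5, -2.6, 0, 0, 15], [0.55, -3.04, 0, 0, 15], [0.55, -3.04, 0, 0, 15], [0.55, -3.04, 0, 0, 15]])

```text
clock: 22.5
position: [0.5181, 0.3133, 0.1624]
ee_rot: [0.001, 0.996, 0.089, -0.001]
contact_force: [-0.1, -0.8, -4.1]
width: 0.0203
gripper_force: 80.4
```

```bash
python3 lid.py
```

```text
0.020305258576361344 [-0.1 -0.8 -4.1]
top [515.5 312.6] [214.6 167.9] 10.3 tilt [-0.005  0.001] z at tcp 0.1551 13119
side [517.9 312.2] [215.7 170.5] 10.25 tilt [-0.003  0.001] z at tcp 0.1536 3339
(array([-0.01, -0.13,  0.07, -0.04]), 'now', array([ 0.5183,  0.3134,  0.1629, 10.2296]))
```

Request:
play_rows(motion=[[0.04, -0.155, 0.3, -0.04, 15], [0.04, -0.155, 1.0, -0.04, 15], [0.04, -0.155, 1.6, -0.04, 15], [0.04, -0.155, 1.9, -0.04, 15], [0.04, -0.155, 1.95, -0.04, 15]])

```text
clock: 23.22
position: [0.5183, 0.3212, 0.0841]
ee_rot: [0.0, 0.996, 0.093, -0.001]
contact_force: [0.5, 1.1, -3.4]
width: 0.02
gripper_force: 80.4
```

```bash
python3 lid.py
```

```text
0.020023788711097994 [ 0.5  1.1 -3.4]
top [516.  320.1] [215.7 167.5] 10.77 tilt [-0.005  0.001] z at tcp 0.0768 10457
side [518.6 319.3] [217.2 169.4] 10.13 tilt [-0.006  0.009] z at tcp 0.0755 3488
(array([-0.07,  0.07, -1.87,  0.01]), 'now', array([ 0.5192,  0.3216,  0.0854, 10.7111]))
```

Request:
play_rows(motion=[[0, 0.02, 0.1, 0, 15], [0, 0.02, 0.2, 0, 15], [0, 0.02, 0.3, 0, 15], [0, 0.02, 0.38, 0, 15], [0, 0.02, 0.4, 0, 15]])

```text
clock: 23.95
position: [0.5187, 0.3206, 0.0687]
ee_rot: [0.0, 0.996, 0.093, -0.0]
contact_force: [-0.4, -1.1, -2.5]
width: 0.0205
gripper_force: 80.4
```

```bash
python3 lid.py
```

```text
0.020536469781082367 [-0.4 -1.1 -2.5]
top [516.  320.4] [215.1 167.9] 10.57 tilt [-0.004  0.003] z at tcp 0.0614 10062
side [518.8 318.9] [216.5 171.3] 10.49 tilt [-0.006  0.008] z at tcp 0.0594 3511
(array([-0.06,  0.05, -2.28,  0.01]), 'now', array([ 0.5188,  0.3207,  0.069 , 10.7165]))
```

Request:
play_rows(motion=[[0, 0, 0.03, 0, 15], [0, 0, 0.05, 0, 15], [0, 0, 0.05, 0, 15], [0, 0, 0.05, 0, 30], [0, 0, 0.05, 0, 40]])

```text
clock: 24.68
position: [0.5193, 0.3209, 0.0676]
ee_rot: [-0.0, 0.996, 0.093, 0.001]
contact_force: [0.1, -0.0, -0.1]
width: 0.0403
gripper_force: 0.0
```

Request:
play_rows(motion=[[0, 0, 0, 0, 50], [0, 0, 0, 0, 50], [0, 0, -0.6, 0, 50], [0, 0, -2, 0, 50], [0, 0, -4, 0, 50]])

```text
clock: 25.3
position: [0.5183, 0.3204, 0.2102]
ee_rot: [0.0, 0.996, 0.093, -0.001]
contact_force: [1.4, -0.1, -0.5]
width: 0.0501
gripper_force: 0.0
```

Request:
play_rows(motion=[[0, 2, 0, 0, 50], [0, 4, 0, 0, 50], [0, 5.5, 0, 0, 50], [0, 6, 0, 0, 50], [0, 6, 0, 0, 50]])

```text
clock: 25.92
position: [0.5642, 0.0813, 0.2097]
ee_rot: [0.001, 0.996, 0.091, 0.0]
contact_force: [0.8, 0.1, -0.0]
width: 0.0499
gripper_force: 0.0
```

```bash
python3 - <<'E'
from h import *
s=manip.get_state(); print(s['clock'],s['position'],s['contact_force'])
for n in('top','side'):
    d=shot(n,n+'end.png'); P=cloud(d).reshape(-1,3)
    L=P[:,:2]-[.517,.319]; Q=P[(np.hypot(*L.T)<.145)&(P[:,2]>.05)&(P[:,2]<.075)]
    A=np.c_[Q[:,:2]-[.517,.319],np.ones(len(Q))]; c=np.linalg.lstsq(A,Q[:,2],rcond=None)[0]
    r=cv2.minAreaRect((Q[:,:2]*1000).astype(np.float32)); print(n,np.round(r[0],1),np.round(r[1],1),round(r[2],2),'tilt',c[:2].round(3),'plate z',c[2].round(4))
E
```

```text
25.925 [0.56419592 0.08126489 0.20965719] [ 0.83920301  0.08391232 -0.0369193 ]
top [478.8 313.6] [138.6 168.1] 10.71 tilt [0.003 0.002] plate z 0.0601
side [518.5 318.6] [216. 171.] 10.48 tilt [-0.002  0.013] plate z 0.058
```

View pics/sideend.png

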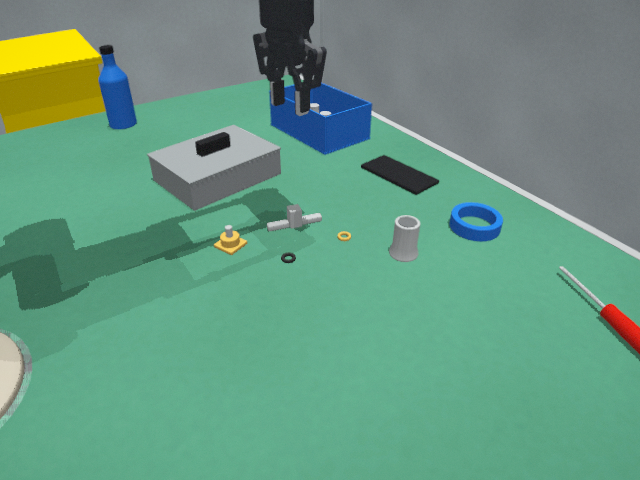

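The lid is seated and level at (215,160), with the plate top at 60 mm and the lid centred on the box within 1 mm. The look-alikes are where they started and the arm is clear.

```bash
python3 -c "
from rig import manip
print(manip.sign_off())"
```

```text
the job is handed in; nothing more can be done
None
```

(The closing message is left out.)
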